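Back the sample feed wheel up by one notch

TASK

The sample feed wheel has gone one place too far. With a fingertip, gently lift its pawl by pushing the thumb lever over until the pawl stays up, push the wheel backward (clockwise seen from above) by exactly one notch using one of its upright pegs, then push the lever back so that the pawl drops in behind the next tooth. Only push, grip nothing; do not lift or tip the vials out of their seats, and leave the other things on the bench alone.

Things in the scene. Friction and masses are not known exactly. Their poses are not given: they have to be found in the camera images.
- feeder: sample feeder fixed to the bench: grey base plate 325 x 250 mm, top 18 mm above the bench, with wheel, pawl and a dark grey reader block. Origin on the bench under the wheel's axis; +x points to the reader (26 x 70 mm, 84 mm high, centre at x = +133 mm), z up. The pawl's steel post stands at x = -118, y = +60 mm, 62 mm high
- feed_wheel (a joint): wheel angle, rad, 0 at the start, positive counter-clockwise from above (forward). 12 saw teeth: one notch is 0.524 rad, one notch backward reads about -0.52. Pawl down: it cannot turn backward (0.03 rad play). Pawl up: turns either way with light friction (0.1 N m) and stays where left. A pawl dropped slightly short of the full notch still lies behind the next tooth
- wheel_hub (a point): on the wheel's axis at the top face of its 220 mm disc, 34 mm above the bench; turns with the wheel, at angle 0 parallel to the feeder. Six white vial seats (rings 35 mm outside, 18 mm high) 46 mm from the axis at 0, 60 ... 300 deg counter-clockwise from x. Saw teeth 10 mm high round the rim, 92 to 106 mm from the axis
- pawl (a joint): pawl angle, rad, about its level pivot (along the feeder's x, 52 mm above the bench, at feeder y = +60 mm): 0 = down in the teeth, 0.87 = thrown over, at its stop. Weighted over centre: above about 0.55 it falls open to 0.87 by itself and stays, below about 0.4 it falls shut
- pawl_roller (a point): centre of the thumb lever's roller, 15 mm thick, 28 mm long along the feeder's x, 70 mm from the pivot, at feeder x = -137 mm. Pawl down: lever leans 25 deg to the feeder's -y (roller at y = +30, 115 mm above the bench); thrown over: 25 deg to +y (y = +90). Push it along +y to lift the pawl, along -y to drop it (about 1 N)
- vial_0: white capped vial 23 mm across, 52 mm tall, standing loose in the wheel's seat that starts at 60 deg; origin at its foot, z up
- vial_1: the same, in the seat that starts at 240 deg; the other seats are empty
- timer: bench timer 66 x 66 x 21 mm, to the feeder's -y side; bystander
- bottle: white bottle with a cap, 45 mm across, 104 mm tall, on the feeder's -y side; bystander
- petri: petri dish 71 mm across, 15 mm high, to the feeder's +y side; bystander
- marker: marker pen 135 mm long, 16 mm high, lying on the feeder's +y side; bystander
- spare: spare vial with a knurled cap, 23 mm across, 52 mm tall, standing on the rear +y corner of the base plate; bystander
- wheel_peg (a point): centre of the top of one upright steel peg of the wheel, 79 mm above the bench; turns with the wheel. The peg is 10 mm thick, 45 mm tall above the disc, 80 mm from the axis, at 270 deg in the hub's frame (the feeder's -y side at the start). Five more such pegs stand every 60 deg: 30, 90, 150, 210, 330

How it is judged:
By the outcome, as a careful person would: the job done as asked, in the order asked, and still so for the second after the job is handed in, with the robot touching nothing.
It also fails if it takes over 58 s, if anything falls off the work surface, if the arm or the gripper's body presses on something with over 40 N, if the wrist force passes 120 N, or if a joint passes its speed limit or range.

ROBOT

A 6-joint arm with a two-finger parallel gripper is mounted at the origin on a cart in front of the work surface, level with it; the furniture and walls round the work are solid. World frame = base frame: x ahead of the robot, y to its left, z up, the work surface at z = 0. Lengths are in mm, angles in rad, forces in N, time in s.
With the tool pointing down it reaches from about 250 to 725 mm from the base axis. Payload 9.7 kg.
Tool frame: the origin (TCP) lies between the finger pads; the fingertips stand 25 mm ahead of it and the grasp point (between the pads) lies 6 mm ahead of it (env.nose_length is the distance from the TCP to the fingertips, in mm); z points along the fingers, y is the line along which they close (so a half turn about z gives the same grasp; the last joint's range is limited). The gripper opens to 85 mm and grips with 20 to 120 N. Pads are 22 mm wide; open, the fingers measure 114 mm over their backs; the gripper's body (76 mm by 85 mm) begins 54 mm behind the grasp point. The pads swing forward as they close: fully open they stand 13 mm farther back than shut.
Start: joints at [-1.104, 0.087, 0.176, 1.66, 0, 1.571], TCP at [247.514, -491.156, 256.284] pointing down, gripper open.
Joint ranges: [-3.13, 3.13], [-0.85, 1.81], [-1.15, 1.24], [-2.2, 2.28], [-1.44, 1.52], [-3.14, 3.14]. Speed limits (rad/s): [2.22, 2.22, 2.57, 3.14, 3.14, 3.14].

INTERFACE

Orientations are given as [roll, pitch, yaw] about the fixed x, y, z axes, in that order (R = Rz(yaw) Ry(pitch) Rx(roll)).
In Python, from rig import readout, viewer, sign_off, env gives the robot as it stands. The module is installed in compiled form; this text tells all that it offers.
- The arm moves only by the tool servo_tool, never from a script. Its argument "commands" is one flat list of numbers, 5 for each row, row after row: the shift along the world's x, y, z in m, then the turn about the world's z in rad, then the opening, from 0 (shut) to 1 (fully open). In form: [tx, ty, tz, twist, claw, tx, ty, tz, twist, claw, ...]. A call has 1 to 20 rows; each row is the pose to reach, as a shift and turn from the pose commanded when the call began; what a row does not reach only later rows make up. A row lasts 1/10 s, in which the tool goes at most 50 mm and 8.59 degrees, less where a joint would pass 70% of its speed; a pose out of reach is approached as far as the arm can. A call with a gripper value outside its range is refused whole. The fingers move at their own pace and stop on an object; "squeeze" is the grip in N (left out, the last holds). Time passes only in rows, so rows that repeat a pose let the fingers close. It gives the time, the measured TCP pose, the force, the opening and the grip force at its end, in the units of the state.
- readout.state(): the state, without advancing time (a new reading comes with each control period).
- viewer.snapshot(name): name is "scene" or "top"; returns a dict with "image" (420x560x3 uint8, red, green, blue), "vertical_fov" (degrees; the focal length in pixels is half the picture's height over the tangent of half this angle, whatever the lens; pixels are square), "cx", "cy" (the principal point, pixels), "dist" ([k1, k2, p1, p2, k3] as OpenCV has them; the pictures are not rectified), "cam_to_world" (4x4, takes a point from camera to world coordinates). Camera axes: x right, y down, z forward; pixel columns grow to the right and rows downward; lengths in mm; the calibration is good to about 2 mm. A picture is of the moment at which its call begins. There is no depth.
- sign_off(): hands the job in; it is judged then, once.
The state is a dict: "clock": time; "joint_positions": joint angles; "joint_vel": joint speeds; "joint_efforts": joint torques, N m; "ee_pos": TCP position; "ee_rot": TCP orientation; "ft_force": force on the tool from outside, world axes, zero at the start; "wrist_torque": the same for the moment, N m; "opening": opening from 0.0 (shut) to 1.0 (fully open); "grasp_force": force on a finger pad.
Only numpy, scipy, OpenCV 4.12 (cv2) and the standard library are available. Lean on these libraries where they do the work, as an engineer would, in place of code of your own. Each camera call takes 0.05 s, during which the arm holds its last target. There are 200 camera calls.

## Working session

There is one attempt and no reset: what is moved stays moved. The work goes in short steps, Python scripts to look and compute and a tool call to move; the robot and the scene stay as the last step left them, time stands still between calls to the robot, and variables do not carry over. Pictures are saved under pics/ and viewed, at most 10 in all, crops included, and the job is handed in when it is done.

Besides the shell and the picture viewer there is one more tool, called as name(argument=value, ...), one argument or row to a line, values as JSON. servo_tool: Moves the arm, as the interface text tells. Its arguments: {"type":"object","properties":{"commands":{"type":"array","items":{"type":"number"}},"squeeze":{"type":"number"}},"required":["commands"]}

```bash
mkdir -p pics; python3 - <<'E'
from rig import readout, viewer, env
import cv2, numpy as np, pickle
for n in ("scene","top"):
    s=viewer.snapshot(n); cv2.imwrite(f"pics/{n}0.png",cv2.resize(s["image"][:,:,::-1],(800,600),interpolation=cv2.INTER_CUBIC))
    pickle.dump(s,open(f"{n}.pkl","wb"))
    print(n,s["vertical_fov"],s["cx"],s["cy"],s["dist"],np.round(s["cam_to_world"],3).tolist())
print(readout.state(), env.nose_length)
E
```

```text
scene 43.784631381105314 291.6242158796468 211.12739727197027 [-0.17920634  0.          0.          0.          0.        ] [[-0.734, -0.339, 0.588, -86.837], [-0.679, 0.373, -0.633, 821.764], [-0.004, -0.864, -0.504, 692.589], [0.0, 0.0, 0.0, 1.0]]
top 53.415145960815764 280.49709456377866 214.71983719283233 [-0.09947644  0.          0.          0.          0.        ] [[-0.026, -0.998, 0.06, 556.375], [-1.0, 0.025, -0.016, 70.493], [0.014, -0.06, -0.998, 1195.089], [0.0, 0.0, 0.0, 1.0]]
{'clock': 0.1, 'joint_positions': array([-1.10397561e+00,  8.74091612e-02,  1.75210871e-01,  1.65980526e+00,
       -1.42351462e-05,  1.57078528e+00]), 'joint_vel': array([ 0.0015406 , -0.00204294,  0.00197023, -0.00125093,  0.00031812,
       -0.00037484]), 'joint_efforts': array([-2.25308504e-03, -5.21560693e+01,  4.65653586e+01,  1.61643990e-02,
       -1.59581140e-05,  2.46660625e-05]), 'ee_pos': array([ 247.44366159, -490.99446944,  255.65041987]), 'ee_rot': array([-3.14038543e+00,  1.42218044e-05,  4.66831773e-01]), 'ft_force': array([ 0.12981636,  0.12476835, -0.79463508]), 'wrist_torque': array([-0.03598227,  0.04501496, -0.02784715]), 'grasp_force': 0.0, 'opening': 0.9992270178105549} 25.0
```

View pics/top0.png

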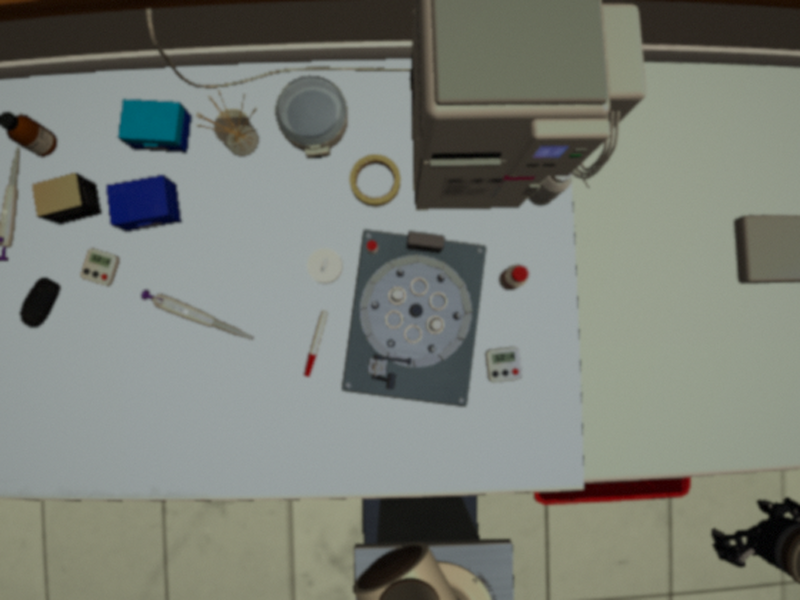

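View pics/scene0.png

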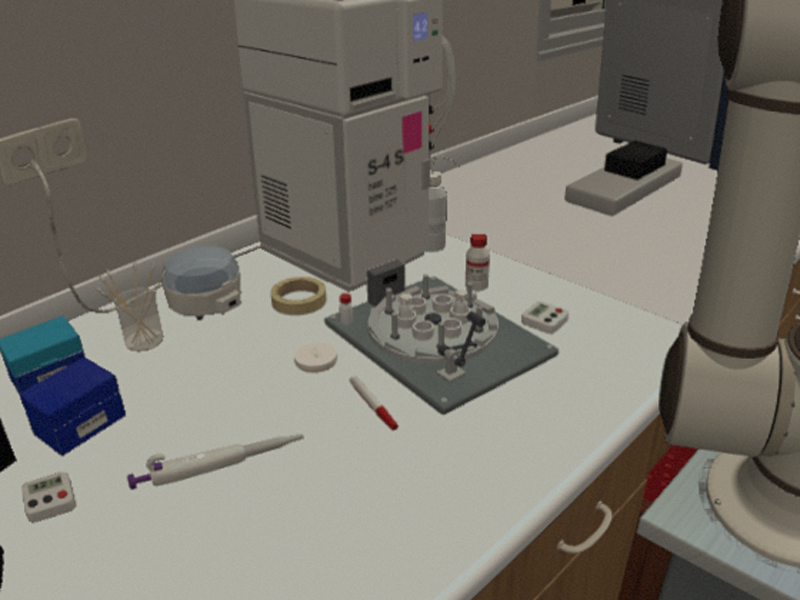

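Top view (800x600 px): plate corners at about (363,231), (486,246), (466,405) and (343,390), wheel hub at (416,311), pawl lower left near (385,370). Scene view: lever and roller at about (475,322).

```bash
cat > h.py <<'E'
import numpy as np, cv2, pickle
from scipy.optimize import least_squares
def K(s):
    f=s["image"].shape[0]/2/np.tan(np.radians(s["vertical_fov"]/2)); return np.array([[f,0,s["cx"]],[0,f,s["cy"]],[0,0,1.]])
def ray(s,px,z):
    u=cv2.undistortPoints(np.array(px,float).reshape(-1,1,2),K(s),np.array(s["dist"]))[:,0]
    T=np.array(s["cam_to_world"]); d=np.c_[u,np.ones(len(u))]@T[:3,:3].T; o=T[:3,3]
    return o+d*((z-o[2])/d[:,2:])
def proj(s,P):
    W=np.linalg.inv(s["cam_to_world"])
    return cv2.projectPoints(np.array(P,float).reshape(-1,1,3),cv2.Rodrigues(W[:3,:3])[0],W[:3,3],K(s),np.array(s["dist"]))[0][:,0]
def f2w(pose,P):
    x,y,a=pose; P=np.array(P,float).reshape(-1,3); c,s=np.cos(a),np.sin(a)
    return np.c_[x+c*P[:,0]-s*P[:,1],y+s*P[:,0]+c*P[:,1],P[:,2]]
def pegs(q): return [[80*np.cos(np.radians(a)+q),80*np.sin(np.radians(a)+q),79] for a in range(30,360,60)]
def roller(p): a=p*50/50/0.87*np.radians(50)-np.radians(25); return [-137,60+70*np.sin(a),52+70*np.cos(a)]
def crop(s,pts,box,k,name):
    x0,y0,x1,y1=box; im=cv2.resize(s["image"][y0:y1,x0:x1,::-1],None,fx=k,fy=k,interpolation=cv2.INTER_CUBIC)
    for p in pts: cv2.circle(im,tuple(int(round(v)) for v in ((p[0]+.5-x0)*k,(p[1]+.5-y0)*k)),3,(0,255,0),1)
    cv2.imwrite(name,im)
E
python3 - <<'E'
from h import *
t=pickle.load(open("top.pkl","rb")); sc=pickle.load(open("scene.pkl","rb"))
c=ray(t,np.array([(363,231),(486,246),(466,405),(343,390)])*.7-.15,18); h=ray(t,[(416*.7-.15,311*.7-.15)],34)[0]
print(c.round(1),h.round(1)); a=np.mean([np.arctan2(*(c[0]-c[3])[[1,0]]),np.arctan2(*(c[1]-c[2])[[1,0]]),np.arctan2(*(c[0]-c[1])[[1,0]])-np.pi/2,np.arctan2(*(c[3]-c[2])[[1,0]])-np.pi/2])
pose=(h[0],h[1],a);print(pose, np.c_[(c-h)[:,:2]@np.array([[np.cos(a),-np.sin(a)],[np.sin(a),np.cos(a)]])].round(1))
P=f2w(pose,pegs(0)+[roller(0),[-118,60,62],[0,0,34],[120,-35,84],[120,35,84],[146,35,84],[146,-35,84]])
crop(t,proj(t,P),(235,155,345,290),4.4,"pics/ct.png"); crop(sc,proj(sc,P),(225,175,395,290),4.4,"pics/cs.png")
a=cv2.imread("pics/ct.png");b=cv2.imread("pics/cs.png");print(a.shape,b.shape)
E
```

```text
[[ 780.4  123.8   18. ]
 [ 744.6 -121.2   18. ]
 [ 430.2  -71.1   18. ]
 [ 466.2  170.    18. ]] [617.2  23.1  34. ]
(np.float64(617.1551781547507), np.float64(23.098740228367795), np.float64(-0.14937572037778205)) [[ 146.5  123.9]
 [ 147.5 -123.8]
 [-170.8 -121. ]
 [-171.1  122.8]]
(594, 484, 3) (506, 748, 3)
```

View pics/ct.png

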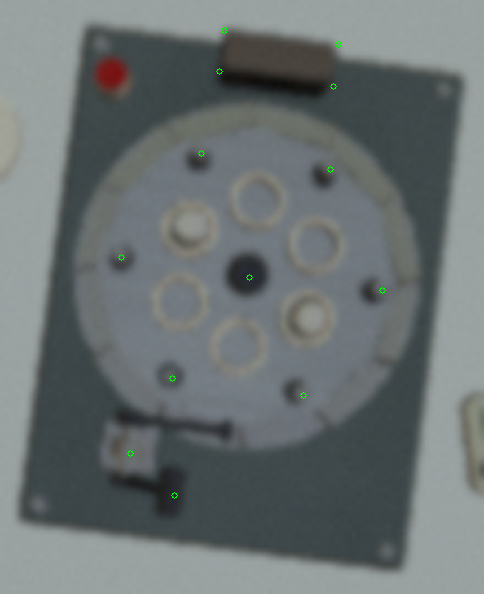

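View pics/cs.png

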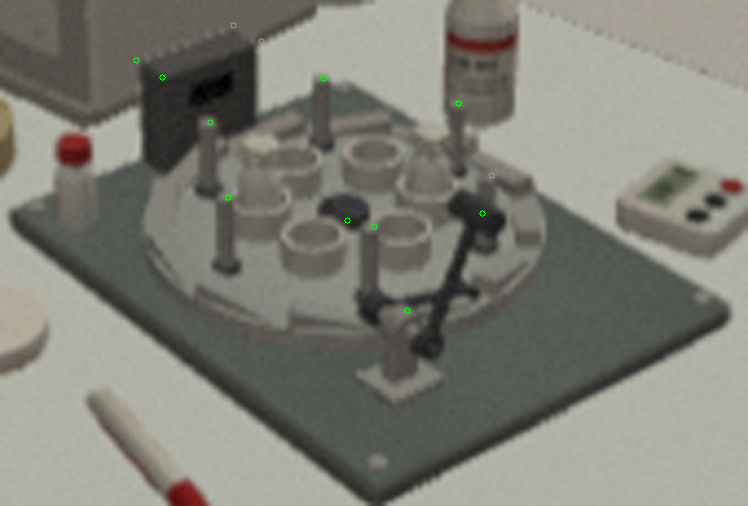

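Crops: the predicted points (green) match pegs, reader and roller to within about 2 mm. The roller is at (477,212) against (482,213) predicted in the scene crop. I'll take the pose as (616, 23, -0.15). First I move above the -y side of the roller, shut.

servo_tool(
  commands=[0.231,0.523,0,-0.617,0,0.231,0.523,0,-0.617,0,0.231,0.523,0,-0.617,0,0.231,0.523,0,-0.617,0,0.231,0.523,0,-0.617,0,0.231,0.523,0,-0.617,0,0.231,0.523,0,-0.617,0,0.231,0.523,0,-0.617,0,0.231,0.523,0,-0.617,0,0.231,0.523,0,-0.617,0,0.231,0.523,0,-0.617,0,0.231,0.523,0,-0.617,0,0.231,0.523,0,-0.617,0,0.231,0.523,0,-0.617,0,0.231,0.523,0,-0.617,0,0.231,0.523,-0.04,-0.617,0,0.231,0.523,-0.08,-0.617,0,0.231,0.523,-0.126,-0.617,0,0.231,0.523,-0.126,-0.617,0,0.231,0.523,-0.126,-0.617,0],
)

```text
clock: 2.1
ee_pos: [471.0, -34.8, 131.9]
ee_rot: [-3.108, 0.004, -0.091]
ft_force: [-0.9, -0.1, -0.3]
opening: -0.001
grasp_force: 0.0
```

```bash
python3 - <<'E'
from h import *
from rig import viewer
s=viewer.snapshot("scene"); pose=(616,23,-.15)
P=f2w(pose,[roller(0),[-137,-12,105]])
crop(s,proj(s,P),(240,120,410,290),3.5,"pics/c2.png")
E
```

```text
(no output)
```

View pics/c2.png

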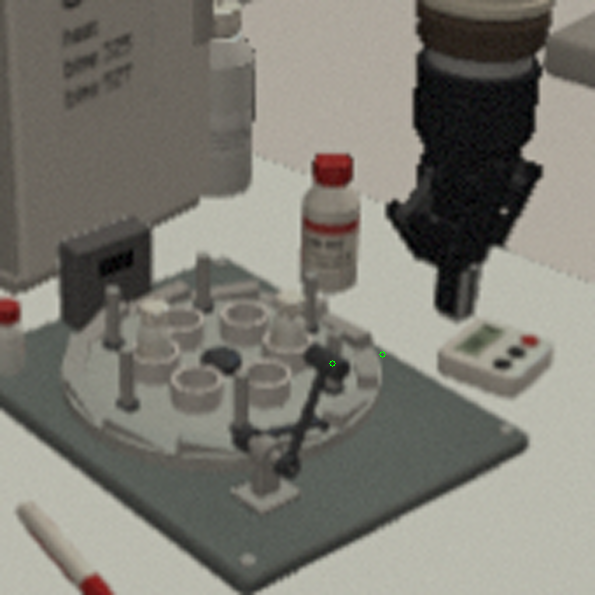

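The finger was still travelling when the picture was taken (tip at about (455,312) px), and the roller at (322,358) is undisturbed. I'll settle and re-read.

servo_tool(
  commands=[0,0,0,0,0,0,0,0,0,0],
)

```text
clock: 2.35
ee_pos: [473.0, -34.4, 135.4]
ee_rot: [-3.108, -0.001, -0.09]
ft_force: [-0.1, 1.0, 0.3]
opening: -0.001
grasp_force: 0.0
```

servo_tool(
  commands=[0.002,0.02,-0.003,-0.03,0,0.005,0.045,-0.005,-0.06,0,0.006,0.06,-0.005,-0.06,0,0.006,0.06,-0.005,-0.06,0,0.006,0.06,-0.005,-0.06,0],
)

```text
clock: 2.85
ee_pos: [474.2, -22.6, 128.9]
ee_rot: [-3.072, 0.002, -0.085]
ft_force: [0.0, 0.2, 0.5]
opening: 0.002
grasp_force: 0.0
```

```bash
python3 - <<'E'
from rig import readout
s=readout.state();print(s["joint_positions"],s["ee_pos"],s["ee_rot"],s["ft_force"])
E
```

```text
[-0.0860218  -0.1019786  -0.25872252  1.41623716  0.07008096  3.14059434] [474.23630556 -22.62187425 128.92789557] [-3.07150955e+00  2.11484573e-03 -8.50259371e-02] [0.04097349 0.17888341 0.49341038]
```

Joint 6 hit its range limit, so I'll turn the tool the other way (a quarter turn, same use).

servo_tool(
  commands=[0,0,0,0.15,0,0,0,0,0.3,0,0,0,0,0.45,0,0,0,0,0.6,0,0,0,0,0.75,0,0,0,0,0.9,0,0,0,0,1.05,0,0,0,0,1.2,0,0,0,0,1.35,0,0,0,0,1.5,0,0,0,0,1.5,0,0,0,0,1.5,0,0,0,0,1.5,0],
)

```text
clock: 4.15
ee_pos: [474.2, -22.9, 128.9]
ee_rot: [-3.072, 0.002, 1.411]
ft_force: [0.7, 0.1, 0.6]
opening: 0.0
grasp_force: 0.0
```

servo_tool(
  commands=[0.003,0.02,0,0,0,0.006,0.045,0,0,0,0.01,0.066,0,0,0,0.011,0.071,0,0,0,0.0115,0.077,0,0,0,0.0122,0.081,0,0,0,0.0129,0.086,0,0,0,0.0136,0.091,0,0,0,0.0144,0.096,0,0,0,0.0151,0.101,0,0,0,0.0158,0.105,0,0,0,0.0165,0.11,0,0,0,0.0172,0.115,0,0,0,0.018,0.12,0,0,0,0.0186,0.124,0,0,0,0.0186,0.124,0,0,0,0.0186,0.124,0,0,0],
)

```text
clock: 5.85
ee_pos: [492.8, 101.2, 128.8]
ee_rot: [-3.071, 0.002, 1.415]
ft_force: [0.4, -0.1, -1.0]
opening: -0.001
grasp_force: 0.0
```

```bash
python3 - <<'E'
from h import *
from rig import viewer
s=viewer.snapshot("scene"); pose=(616,23,-.15)
P=f2w(pose,[roller(0),roller(.87)])
crop(s,proj(s,P),(220,120,390,290),3.5,"pics/c3.png")
E
```

```text
(no output)
```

View pics/c3.png

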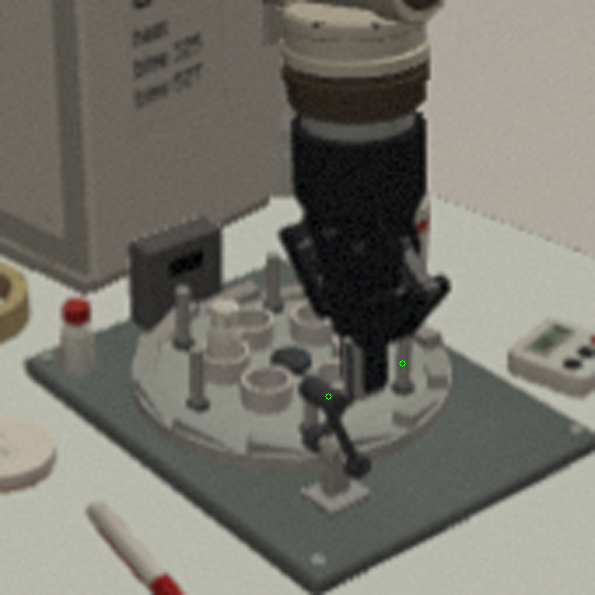

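The lever is thrown over: the roller is at (325,393), right at the predicted 0.87 position. Now to the +x side of the 270° peg.

servo_tool(
  commands=[-0.002,-0.016,0,0,0,-0.002,-0.02,0.03,0,0,0,-0.03,0.06,0,0,0.025,-0.06,0.06,0,0,0.055,-0.085,0.06,0,0,0.085,-0.11,0.06,0,0,0.115,-0.135,0.06,0,0,0.14,-0.155,0.06,0,0,0.1505,-0.1633,0.06,0,0,0.1505,-0.1633,0.06,0,0,0.1505,-0.1633,0.03,0,0,0.1505,-0.1633,0,0,0,0.1505,-0.1633,-0.02,0,0,0.1505,-0.1633,-0.041,0,0,0.1505,-0.1633,-0.041,0,0,0.1505,-0.1633,-0.041,0,0],
)

```text
clock: 7.5
ee_pos: [642.7, -62.2, 88.6]
ee_rot: [-3.071, 0.002, 1.415]
ft_force: [-0.1, -0.3, 0.4]
opening: 0.002
grasp_force: 0.0
```

```bash
python3 - <<'E'
from h import *
from rig import viewer
s=viewer.snapshot("scene"); pose=(616,23,-.15)
P=f2w(pose,pegs(0)+[[38,-80,63],roller(.87)])
crop(s,proj(s,P),(220,120,390,290),3.5,"pics/c4.png")
E
```

```text
(no output)
```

View pics/c4.png

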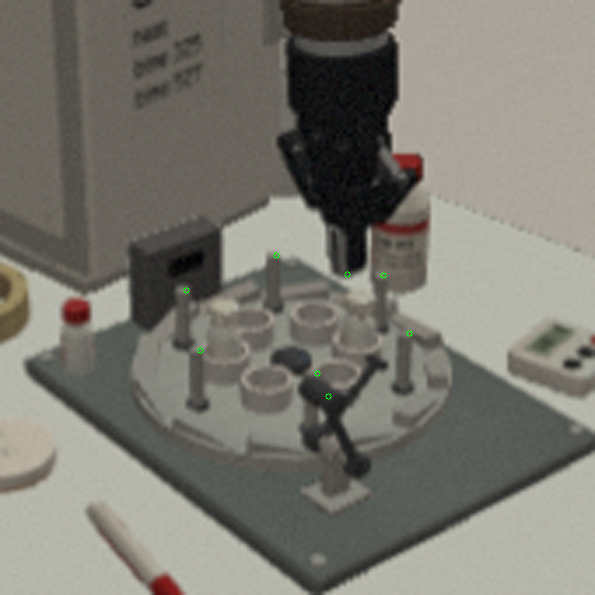

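The finger is between the pegs with its tip at (347,272), the peg at (383,274) and the pawl beak raised. Pushing slowly, stopping short at first.

servo_tool(
  commands=[-0.005,0.001,0,0,0,-0.01,0.002,0,0,0,-0.014,0.003,0,0,0,-0.018,0.004,0,0,0,-0.022,0.005,0,0,0,-0.026,0.006,0,0,0,-0.03,0.007,0,0,0,-0.034,0.008,0,0,0,-0.038,0.009,0,0,0,-0.042,0.01,0,0,0,-0.046,0.011,0,0,0,-0.049,0.012,0,0,0,-0.051,0.013,0,0,0,-0.0527,0.013,0,0,0,-0.0527,0.013,0,0,0,-0.0527,0.013,0,0,0],
)

```text
clock: 9.15
ee_pos: [590.3, -49.3, 87.7]
ee_rot: [-3.071, 0.002, 1.414]
ft_force: [0.1, -0.1, -0.3]
opening: 0.002
grasp_force: 0.1
```

```bash
cat > wheel.py <<'E'
# wheel angle: rotate the initial top view (rectified on the disc plane z=34..) and correlate with the current one
from h import *
from rig import viewer
pose=(616,23,-.15)
def pol(s,z,ch=None):
    r=np.arange(60,110,1.); th=np.radians(np.arange(0,360,.25))
    R,T=np.meshgrid(r,th); P=f2w(pose,np.c_[(R*np.cos(T)).ravel(),(R*np.sin(T)).ravel(),np.full(R.size,z)])
    m=proj(s,P).astype(np.float32).reshape(*R.shape,2)
    return cv2.cvtColor(cv2.remap(s["image"],m[...,0],m[...,1],cv2.INTER_CUBIC),cv2.COLOR_RGB2GRAY)
s=viewer.snapshot("top"); pickle.dump(s,open("topn.pkl","wb"))
ref=pickle.load(open("top.pkl","rb"))
S=viewer.snapshot("scene"); pickle.dump(S,open("scenen.pkl","wb"))
def view(name,q,k=4.4):
    a=f2w(pose,pegs(q)+[roller(0),roller(.87)])
    crop(s,proj(s,a),(235,165,325,285),k,"a.png"); crop(S,proj(S,a),(225,180,315,300),k,"b.png")
    cv2.imwrite(name,np.hstack([cv2.imread("a.png"),cv2.imread("b.png")]))
E
python3 - <<'E'
from wheel import *
view("pics/w1.png",-.42)
E
```

```text
(no output)
```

View pics/w1.png

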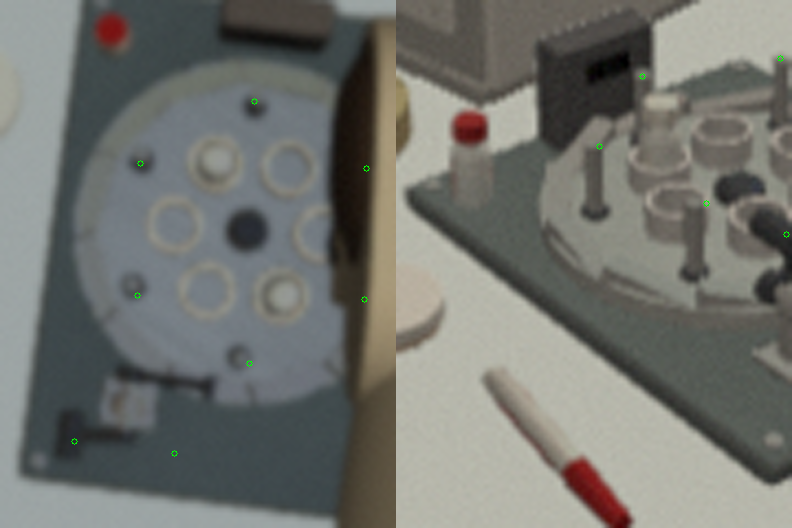

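The wheel turned, the lever is still over, and the vials are seated. The visible pegs (238,357), (133,286) sit a bit past the -0.42 overlay. I'll measure the residual against one notch: the tooth pattern repeats every 30°.

```bash
cat > meas.py <<'E'
from wheel import *
def corr(a,b,lo,hi,sh):  # b(th)=a(th - d): d deg list
    o=[]
    for d in sh:
        n=int(round(d/.25)); A=np.roll(a,n,0)[lo*4:hi*4].astype(float); B=b[lo*4:hi*4].astype(float)
        o.append(np.corrcoef((A-A.mean(0)).ravel(),(B-B.mean(0)).ravel())[0,1])
    i=int(np.argmax(o)); 
    if 0<i<len(o)-1: d=sh[i]+.25*.5*(o[i-1]-o[i+1])/(o[i-1]-2*o[i]+o[i+1])
    else: d=sh[i]
    return round(float(np.radians(d)),4),round(o[i],3)
def go(s=s):
    for z,r0,r1,shift,tag,lo,hi in((44,30,49,np.arange(-8,8.1,.25),"teeth resid vs notch",40,135),(38,30,46,np.arange(-8,8.1,.25),"teeth z38",40,135),(44,30,49,np.arange(-8,8.1,.25),"teeth wide",25,150),(79,14,26,np.arange(-50,-9.9,.25),"pegs q",20,140),(79,14,26,np.arange(-50,-9.9,.25),"pegs q wide",20,160)):
        print(tag,corr(pol(ref,z)[:,r0:r1],pol(s,z)[:,r0:r1],lo,hi,shift))
go()
E
python3 meas.py
```

```text
teeth resid vs notch (0.0691, np.float64(0.59))
teeth z38 (0.0688, np.float64(0.408))
teeth wide (0.0657, np.float64(0.587))
pegs q (-0.4478, np.float64(0.979))
pegs q wide (-0.4477, np.float64(0.979))
```

servo_tool(
  commands=[-0.002,0.001,0,0,0,-0.004,0.001,0,0,0,-0.004,0.001,0,0,0,-0.004,0.001,0,0,0],
)

```text
clock: 9.75
ee_pos: [586.5, -48.2, 87.9]
ee_rot: [-3.071, 0.002, 1.414]
ft_force: [0.8, 1.1, 0.3]
opening: 0.0
grasp_force: 0.3
```

```bash
python3 meas.py
```

```text
teeth resid vs notch (0.0119, np.float64(0.571))
teeth z38 (0.0103, np.float64(0.41))
teeth wide (0.0076, np.float64(0.647))
pegs q (-0.502, np.float64(0.975))
pegs q wide (-0.502, np.float64(0.975))
```

The wheel is at about -0.51 rad, one notch and very slightly short. Now I retreat and go round to the +y side of the lever.

servo_tool(
  commands=[0.006,-0.001,0,0,0,0.012,-0.002,0,0,0,0.012,-0.002,0.03,0,0,0.012,-0.002,0.065,0,0,0.012,-0.002,0.102,0,0,0,0.03,0.102,0,0,-0.017,0.07,0.102,0,0,-0.034,0.11,0.102,0,0,-0.051,0.15,0.102,0,0,-0.068,0.19,0.102,0,0,-0.085,0.218,0.102,0,0,-0.085,0.218,0.102,0,0,-0.085,0.218,0.102,0,0,-0.085,0.218,0.07,0,0,-0.085,0.218,0.041,0,0,-0.085,0.218,0.041,0,0,-0.085,0.218,0.041,0,0],
)

```text
clock: 11.55
ee_pos: [501.9, 169.0, 129.3]
ee_rot: [-3.071, 0.003, 1.413]
ft_force: [-1.2, 0.7, 1.3]
opening: 0.002
grasp_force: 0.0
```

```bash
sed -i 's/^go()/go()/' meas.py; python3 meas.py
```

```text
teeth resid vs notch (0.0114, np.float64(0.569))
teeth z38 (0.0097, np.float64(0.411))
teeth wide (0.0066, np.float64(0.635))
pegs q (-0.5018, np.float64(0.976))
pegs q wide (-0.5018, np.float64(0.976))
```

servo_tool(
  commands=[-0.001,-0.006,0,0,0,-0.0018,-0.012,0,0,0,-0.0025,-0.017,0,0,0,-0.0032,-0.022,0,0,0,-0.004,-0.027,0,0,0,-0.0048,-0.032,0,0,0,-0.0056,-0.037,0,0,0,-0.0063,-0.042,0,0,0,-0.007,-0.047,0,0,0,-0.0078,-0.052,0,0,0,-0.0086,-0.057,0,0,0,-0.0093,-0.062,0,0,0,-0.01,-0.0663,0,0,0,-0.01,-0.0663,0,0,0,-0.01,-0.0663,0,0,0,-0.007,-0.046,0.01,0,0,-0.004,-0.026,0.04,0,0,0,0,0.08,0,0,0,0.03,0.1,0,0,0,0.06,0.1,0,0],
)

```text
clock: 13.65
ee_pos: [502.5, 231.5, 232.4]
ee_rot: [-3.076, -0.001, 1.414]
ft_force: [-0.2, 0.3, -0.5]
opening: 0.004
grasp_force: 0.0
```

servo_tool(
  commands=[0,0.04,0,0,0,0,0.06,0,0,0,0,0.06,0,0,0,0,0.06,0,0,0,0,0.06,0,0,0],
)

```text
clock: 14.15
ee_pos: [501.6, 289.0, 228.9]
ee_rot: [-3.071, 0.002, 1.414]
ft_force: [0.6, -0.3, 0.6]
opening: 0.003
grasp_force: 0.0
```

```bash
python3 meas.py; python3 - <<'E'
from wheel import *
view("pics/w2.png",-.51)
E
```

```text
teeth resid vs notch (0.0126, np.float64(0.576))
teeth z38 (0.011, np.float64(0.417))
teeth wide (0.0079, np.float64(0.639))
pegs q (-0.5016, np.float64(0.976))
pegs q wide (-0.5016, np.float64(0.976))
```

View pics/w2.png

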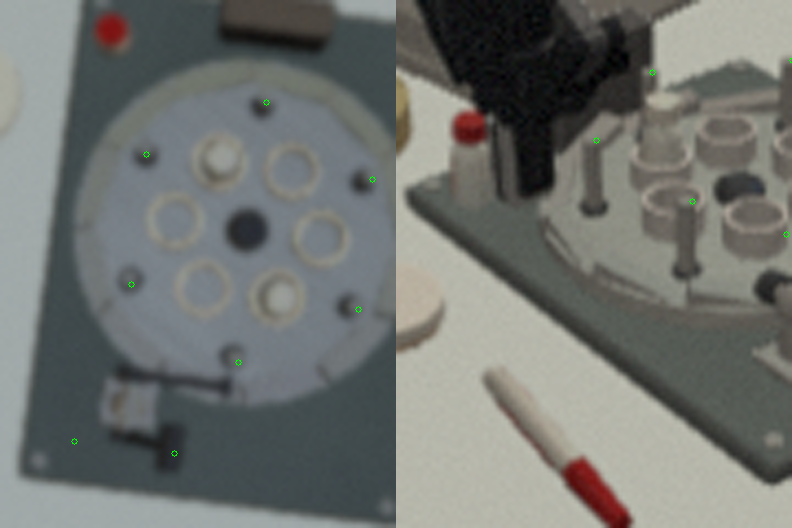

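The roller is back at (170,447), and the beak end at (227,386) matches the start picture once the crop offset is removed. So the pawl is down, the wheel is at about -0.51, the vials are seated and the robot is clear.

```bash
python3 -c "
from rig import sign_off
print(sign_off())"
```

```text
the job is handed in; nothing more can be done
None
```

I threw the pawl over, pushed the wheel back one notch (about -0.51 rad by camera, very slightly short), and dropped the pawl behind the next tooth; vials stayed seated, nothing else was touched, and the job was handed in at about 14 s with the robot clear.

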